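# Set the iris of the inspection light base and switch its lamp

### The job

Get the light base ready for inspection: with the fingertips, gently push the iris lever by its upright post around its arc, without gripping it, until its pointer lines up with the middle of the square marker on the deck, and leave it there. Then press the lamp button on the corner of the deck fully down and let it come up again. Leave the parts on the base and everything else on the bench where they stand.

Things in the scene. Friction and masses are not known exactly. Their poses are not given: they have to be found in the camera images.
- iris_axis (a point): The vertical axis of the iris ring, at deck height (55 mm above the bench), on the fixed light base: a low white box, 265 x 280 mm, with a metal deck. In the middle of the deck lies a glass stage 106 mm across and 6 mm thick, and around it the dark steel iris ring, 150 mm across, top 11 mm above the deck, which turns about this axis. The base's yaw varies by up to 20 degrees; this point's x axis points from the robot's side of the base to its far side, y to its left, z up.
- iris_post (a point): Centre of the top of the black upright post on the iris lever: 16 mm diameter, 36 mm high, its foot 11 mm and its top 47 mm above the deck, 88 mm from the iris axis. It stands on a steel lever 16 mm wide that sticks out of the ring, top 12 mm above the deck. Push the post sideways; about 1.5 to 2 N turns the ring, which stays where it is left.
- iris_pointer (a point): Tip of the lever's thin pointer (3 mm wide), 101 mm from the iris axis, 8.5 mm above the deck, on the line from the axis through the post. Its -x axis points outwards along the lever.
- iris (a joint): Angle of the iris ring in rad: 0 when the lever points to the base's robot side (the -x axis of iris_axis), growing counter-clockwise seen from above (towards the base's right, -y); stops at -2.15 and 2.15. At the start it lies between -0.7 and 0.7.
- square_marker: The square magnetic marker, black, 22 x 22 mm and 8 mm high, fixed on the deck just outside the pointer's path, about 115 mm from the iris axis, on the left or the right side of the base (about 90 degrees from the middle of the scale, give or take 13). Origin at the centre of its underside.
- round_marker: The small round magnetic marker, black, 13 mm diameter and 6 mm high, fixed on the opposite side of the ring: not the one wanted. Origin at the centre of its underside.
- lamp_top (a point): Centre of the top of the lamp button, a grey round push button of 24 mm diameter in a black housing on the right corner of the deck nearest the robot. It is pressed straight down.
- lamp (a joint): Travel of the lamp button in m: 0 up, 0.006 fully down (about 4 N); a spring lifts it again.
- bushing: Flanged steel bushing, 40 mm diameter, 28 mm high, standing loose on the glass stage. Origin at the centre of its underside. Not to be disturbed.
- plug_gauge: Steel plug gauge, 26 mm diameter, 42 mm high, standing loose on the far left corner of the deck. Origin at the centre of its underside. Not to be disturbed.
- jar: Small lidded jar, 32 mm diameter, 40 mm high, standing loose on the far right corner of the deck. Origin at the centre of its underside. Not to be disturbed.
- mug: White mug, 80 mm diameter, 90 mm high, on the bench to the left. Origin at the centre of its underside. Not to be disturbed.
- bottle: White bottle, 60 mm diameter, 160 mm high, on the bench to the right. Origin at the centre of its underside. Not to be disturbed.
- screwdriver: Screwdriver lying on the bench to the left. Not to be disturbed.
- block: Steel block, 50 x 35 x 30 mm, on the bench to the right. Origin at the centre of its underside. Not to be disturbed.

How it is judged:
By the outcome, as a careful person would: the job done as asked, in the order asked, and still so for the second after the job is handed in, with the robot touching nothing.
It also fails if it takes over 61 s, if anything falls off the work surface, if the arm or the gripper's body presses on something with over 40 N, if the wrist force passes 120 N, or if a joint passes its speed limit or range.

### The arm

A 6-joint arm with a two-finger parallel gripper is mounted at the origin on the work surface. World frame = base frame: x ahead of the robot, y to its left, z up, the work surface at z = 0. Lengths are in m, angles in rad, forces in N, time in s.
With the tool pointing down it reaches from about 0.375 to 0.975 m from the base axis. Payload 3.8 kg.
Tool frame: the origin (TCP) lies on the centre line of the jaws, within the pads' length; the fingertips stand 14 mm ahead of it and the grasp point (between the pads) lies 5 mm behind it; z points along the fingers, y is the line along which they close (so a half turn about z gives the same grasp; the last joint's range is limited). The gripper opens to 85 mm and grips with 20 to 120 N. Pads are 22 mm wide; open, the fingers measure 114 mm over their backs; the gripper's body (76 mm by 85 mm) begins 54 mm behind the grasp point. The pads swing forward as they close: fully open they stand 13 mm farther back than shut.
Start: joints at [1.157, 0.264, 1.604, -0, 1.274, -0.037], TCP at [0.248, 0.628, 0.245] pointing down, gripper open.
Joint ranges: [-2.63, 2.63], [-0.94, 2.18], [0.31, 2.57], [-1.31, 4.45], [0, 2.66], [-2.55, 2.55]. Speed limits (rad/s): [2.57, 2.57, 3.14, 3.14, 3.14, 3.14].

### API

Orientations are given as a rotation vector (axis times angle).
In Python, from workcell import bot, eyes, spot_in gives the robot as it stands.
- The arm moves only by the tool carry_out, never from a script. Its argument "series" is text: rows parted by semicolons, each of 4 numbers parted by spaces: the shift along the world's x, y, z in m, then the turn about the world's z in degrees. In form: tx ty tz roll; .... A call has 1 to 20 rows; each row shifts and turns the commanded pose from where the row before left it; what a row does not reach is not made up. A row lasts 1/8 s, in which the tool goes at most 62.5 mm and 10.7 degrees, less where a joint would pass 70% of its speed; a pose out of reach is approached as far as the arm can. A call is refused whole if a number of a shift passes 0.0625 or a number of a turn 10.7, either way. A call with a gripper value outside its range is refused whole. "jaw" is the gripper command: -1 is shut, 1 is fully open, values between are in proportion, set as the call begins (left out, the last holds). The fingers move at their own pace and stop on an object; "grip_force" is the grip in N (left out, the last holds). Time passes only in rows, so rows that do not move let the fingers close. It gives the time, the measured TCP pose, the force, the opening and the grip force at its end, in the units of the state.
- bot.read_state(): the state, without advancing time (a new reading comes with each control period).
- eyes.read_camera(name): name is "scene" or "top" or "wrist"; returns (picture, depth): 400x640x3 uint8, blue, green, red; 400x640 float32, m along the optical axis (not along the pixel's ray), 0 where there is no reading.
- eyes.get_calibration(name): a dict with "K" (3x3 intrinsics, pixels), "distortion" ([k1, k2, p1, p2, k3] as OpenCV has them; the pictures are not rectified), "position" and "rotation" of the camera in the world; the wrist camera has in their place "T_tool_cam" (4x4, takes a point from camera to tool coordinates, whose origin is the TCP and whose axes are the flange's). Camera axes: x right, y down, z forward; pixel columns grow to the right and rows downward; lengths in m; the calibration is good to about 2 mm. A picture is of the moment at which its call begins: read the wrist's pose just before it. get_calibration takes no time and is no camera call.
- bot.finish_job(): hands the job in; it is judged then, once.
Trained networks look in the newest picture that a camera, given by its name, has taken for a name from the list of things; names that differ only in an ending like _2 or _b are one class to them, and where a whole thing is asked for, a point or a joint stands for the part that bears it (a point fixed in the world has none). Each returns a list of dicts, best first, with "score" (0 to 1); they miss things now and then, are a little off and sometimes report something else, mostly with a low value. They report only what shows in the picture. A call takes as long as a camera call.
- spot_in(camera, target): "rect" ([centre column, centre row, width, height] in pixels, round what is visible of it).
The state is a dict: "time": time; "q": joint angles; "joint_vel": joint speeds; "joint_torque": joint torques, N m; "tool_pos": TCP position; "tcp_rot": TCP orientation; "wrist_force": force on the tool from outside, world axes, zero at the start; "torque": the same for the moment, N m; "width": opening from 0.0 (shut) to 1.0 (fully open); "grip_force": force on a finger pad.
Only numpy, scipy, OpenCV 4.12 (cv2) and the standard library are available. Lean on these libraries where they do the work, as an engineer would, in place of code of your own. Each camera call takes 0.05 s, during which the arm holds its last target. There are 200 camera calls.

## Working session

There is one attempt and no reset: what is moved stays moved. The work goes in short steps, Python scripts to look and compute and a tool call to move; the robot and the scene stay as the last step left them, time stands still between calls to the robot, and variables do not carry over. Pictures are saved under pics/ and viewed, at most 10 in all, crops included, and the job is handed in when it is done.

Besides the shell and the picture viewer there is one more tool, called after "Request:" by a JSON object that holds its "api" and its "payload". carry_out: Moves the arm, as the interface text tells. Its arguments: {"type":"object","properties":{"series":{"type":"string"},"jaw":{"type":"number"},"grip_force":{"type":"number"}},"required":["series"]}

```bash
mkdir -p pics; cat > h.py <<'E'
import numpy as np, cv2
from workcell import bot, eyes, spot_in
from scipy.spatial.transform import Rotation as R
def campose(n):
    c=eyes.get_calibration(n)
    if n=="wrist":
        s=bot.read_state(); T=np.eye(4); T[:3,:3]=R.from_rotvec(s["tcp_rot"]).as_matrix(); T[:3,3]=s["tool_pos"]
        T=T@np.array(c["T_tool_cam"]); return c,T[:3,3],T[:3,:3]
    r=np.array(c["rotation"]); 
    return c,np.array(c["position"]),r if r.shape==(3,3) else R.from_rotvec(r).as_matrix()
def onplane(cp,uv,z):
    c,p,r=cp
    n=cv2.undistortPoints(np.array(uv,float).reshape(-1,1,2),np.array(c["K"]),np.array(c["distortion"])).reshape(-1,2)
    d=np.c_[n,np.ones(len(n))]@r.T
    return p+d*((z-p[2])/d[:,2])[:,None]
def proj(cp,P):
    c,p,r=cp
    return cv2.projectPoints((np.atleast_2d(P)-p)@r,np.zeros(3),np.zeros(3),np.array(c["K"]),np.array(c["distortion"]))[0].reshape(-1,2)
E
python3 - <<'E'
from h import *
print(bot.read_state())
for n in ["top","scene"]:
    cp=campose(n); im,d=eyes.read_camera(n); cv2.imwrite(f"pics/{n}0.png",im); print(n,cp[1],cp[2])
    for t,z in [("iris_post",.102),("iris_pointer",.0635),("square_marker",.063),("round_marker",.061),("lamp_top",.07),("bushing",.094),("plug_gauge",.097),("jar",.095),("mug",.09),("bottle",.16),("iris_axis",.061),("iris",.066)]:
        for x in spot_in(n,t)[:2]:
            r=x["rect"]; print(t,round(x["score"],2),np.round(r),onplane(cp,r[:2],z)[0].round(3), d[int(r[1]),int(r[0])])
E
```

```text
{'time': 0.0, 'q': array([ 1.15707473e+00,  2.64769369e-01,  1.60539869e+00,  5.31183781e-06,
        1.27366968e+00, -3.69223511e-02]), 'joint_vel': array([ 0.00149422,  0.00077783,  0.00062424,  0.00157495, -0.00119207,
        0.00044573]), 'joint_torque': array([ 5.98661227e-04, -5.15117598e+01, -3.67316401e+01,  7.81681297e-05,
        1.29019990e-02,  2.75185581e-07]), 'tool_pos': array([0.24809542, 0.62699798, 0.24393771]), 'tcp_rot': array([-0.5882869 , -3.08550298,  0.00343509]), 'wrist_force': array([0.05933032, 0.33337791, 1.05330206]), 'torque': array([-0.02136405,  0.0111791 , -0.00685185]), 'grip_force': 0.0, 'width': 0.9954666187768789}
top [0.36002211 0.00570536 1.33899251] [[-0.01351286 -0.98769835  0.15578631]
 [-0.99990112  0.01395412  0.00173912]
 [-0.00389159 -0.15574741 -0.98778925]]
iris_post 0.96 [326. 195.  53.  57.] [ 0.583 -0.01   0.102] 1.288965
iris_pointer 0.78 [326. 194.  54.  59.] [ 0.591 -0.01   0.064] 1.2914429
square_marker 0.45 [328. 194.  57.  59.] [ 0.593 -0.016  0.063] 1.2723095
bushing 0.46 [332. 193.  17.  13.] [ 0.589 -0.026  0.094] 1.2746713
[... 798 characters left out ...]
8 -0.032  0.102] 1.0833452
iris_pointer 0.9 [343. 199.  49.  53.] [ 0.59  -0.002  0.064] 1.0852625
lamp_top 0.57 [291. 191.   7.   6.] [ 0.465 -0.086  0.07 ] 1.1111449
bushing 0.47 [340. 204.  16.  15.] [ 0.61  -0.041  0.094] 1.0758908
plug_gauge 0.51 [392. 214.   6.  10.] [0.735 0.025 0.097] 1.0707341
jar 0.55 [331. 239.  10.  16.] [ 0.665 -0.141  0.095] 0.9963866
mug 0.72 [345. 216. 128. 106.] [ 0.643 -0.06   0.09 ] 1.0837938
bottle 0.64 [235. 300.  32.  42.] [ 0.638 -0.421  0.16 ] 0.8791225
bottle 0.17 [392. 213.   3.  10.] [ 0.751 -0.014  0.16 ] 1.0682051
iris_axis 0.97 [346. 214. 125. 106.] [ 0.631 -0.037  0.061] 1.0806487
iris 0.68 [345. 199.  54.  56.] [ 0.594 -0.002  0.066] 1.0810708
```

```bash
python3 - <<'E'
from h import *
im=cv2.imread("pics/top0.png"); c=im[125:275,255:400]
cv2.imwrite("pics/top0c.png",cv2.resize(c,None,fx=4,fy=4,interpolation=cv2.INTER_CUBIC))
c=eyes.get_calibration("wrist"); print(c)
E
```

```text
{'K': array([[335.11777602,   0.        , 314.29810127],
       [  0.        , 335.11777602, 197.4861804 ],
       [  0.        ,   0.        ,   1.        ]]), 'distortion': array([-0.05709906,  0.        ,  0.        ,  0.        ,  0.        ]), 'T_tool_cam': array([[-7.99519598e-04, -9.53130956e-01, -3.02557004e-01,
         7.78113241e-02],
       [ 9.99999680e-01, -7.74374643e-04, -2.03065530e-04,
        -4.99195818e-04],
       [-4.07444294e-05, -3.02557070e-01,  9.53131270e-01,
        -1.28932397e-01],
       [ 0.00000000e+00,  0.00000000e+00,  0.00000000e+00,
         1.00000000e+00]])}
```

View pics/top0c.png

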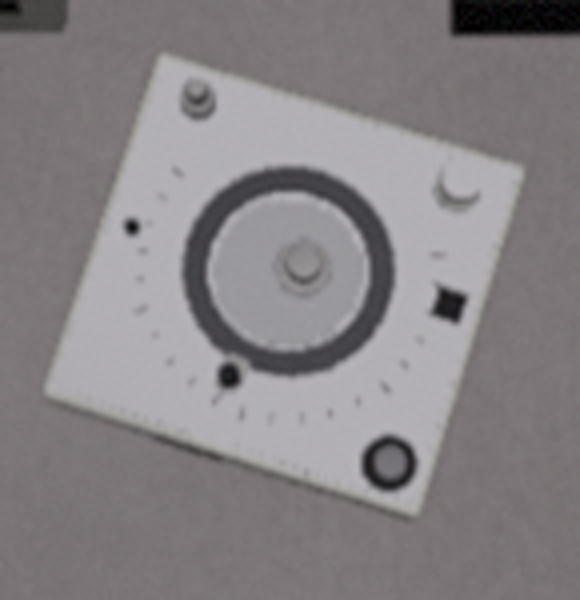

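Request:
{"api": "carry_out", "payload": {"series": "0.026 -0.049 0 0;0.026 -0.049 0 0;0.026 -0.049 0 0;0.026 -0.049 0 0;0.026 -0.049 0 0;0.026 -0.049 0 0;0.026 -0.049 0 0;0.026 -0.049 0 0;0.026 -0.049 0 0;0.026 -0.049 0 0;0.026 -0.049 0 0;0.026 -0.049 0 0;0.026 -0.049 0 0;0 0 0 0;0 0 0 0", "jaw": -1}}

```text
time: 3.18
tool_pos: [0.5861, -0.0092, 0.245]
tcp_rot: [-0.59, -3.085, -0.001]
wrist_force: [-1.1, 0.4, -0.2]
width: -0.002
grip_force: 0.0
```

```bash
python3 - <<'E'
from h import *
cp=campose("top")
for n,u,z in [("ring",(327.25,192.75),.066),("post",(312.3,218.75),.102),("square",(367.5,201),.063),("lamp",(352.2,240.5),.07)]:
    print(n,onplane(cp,[u],z)[0].round(4))
s=bot.read_state();print(s["tool_pos"],s["q"],s["time"])
cp=campose("wrist"); im,d=eyes.read_camera("wrist"); cv2.imwrite("pics/w1.png",im); np.save("d1.npy",d)
for t,z in [("iris_post",.102),("iris_pointer",.0635),("square_marker",.063),("round_marker",.061),("lamp_top",.07),("bushing",.094),("iris_axis",.061)]:
    for x in spot_in("wrist",t)[:2]:
        r=x["rect"]; print(t,round(x["score"],2),np.round(r),onplane(cp,r[:2],z)[0].round(3))
E
```

```text
ring [ 0.5948 -0.0139  0.066 ]
post [0.5174 0.0281 0.102 ]
square [ 0.5703 -0.1263  0.063 ]
lamp [ 0.4598 -0.0803  0.07  ]
[ 0.5860636  -0.00924627  0.24502896] [-5.86312425e-02  9.76948603e-02  1.79905382e+00  6.69055026e-04
  1.24568612e+00 -1.25191187e+00] 3.175
iris_post 0.63 [313. 170. 159. 174.] [ 0.571 -0.005  0.102]
iris_pointer 0.87 [313. 165. 156. 172.] [ 0.574 -0.007  0.064]
square_marker 0.77 [199. 206.  26.  26.] [ 0.571 -0.127  0.063]
round_marker 0.65 [432. 177.  15.  18.] [0.629 0.096 0.061]
round_marker 0.28 [412. 276.  32.  40.] [0.726 0.047 0.061]
lamp_top 0.69 [185.  77.  29.  32.] [ 0.46  -0.081  0.07 ]
bushing 0.74 [303. 193.  47.  40.] [ 0.589 -0.022  0.094]
iris_axis 0.87 [308. 165. 307. 267.] [ 0.574 -0.011  0.061]
iris_axis 0.52 [184.  75.  26.  27.] [ 0.456 -0.083  0.061]
```

View pics/w1.png

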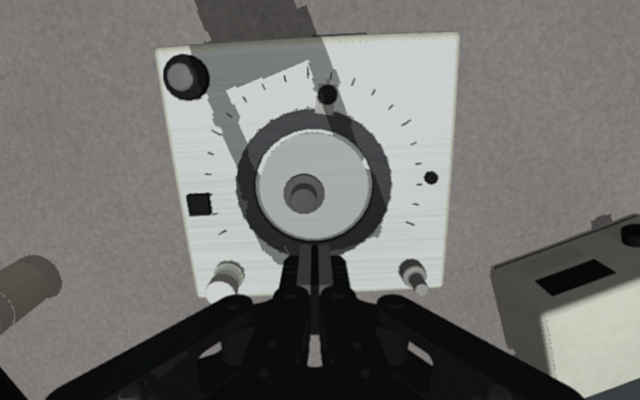

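Request:
{"api": "carry_out", "payload": {"series": "-0.0054 0.0063 0 -9.7;-0.0054 0.0063 0 -9.7;-0.0054 0.0063 0 -9.7;-0.0054 0.0063 0 -9.7;-0.0054 0.0063 0 -9.7;-0.0054 0.0063 0 -9.7;-0.0054 0.0063 0 -9.7;-0.0054 0.0063 0 -9.7;-0.0054 0.0063 0 -9.7;-0.0054 0.0063 0 -9.7;0 0 -0.035 0;0 0 -0.035 0;0 0 -0.02 0;0 0 0 0;0 0 0 0"}}

```text
time: 5.45
tool_pos: [0.5331, 0.0538, 0.1563]
tcp_rot: [2.7, 1.604, 0.002]
wrist_force: [0.0, -0.1, -0.4]
width: -0.002
grip_force: 0.0
```

```bash
cat >> h.py <<'E'
def pose():
    s=bot.read_state(); M=R.from_rotvec(s["tcp_rot"]).as_matrix()
    return s["tool_pos"], np.degrees(np.arctan2(M[1,0],M[0,0])), s
E
python3 - <<'E'
from h import *
p,y,s=pose(); print(p,y,s["q"],s["wrist_force"])
cp=campose("wrist"); im,d=eyes.read_camera("wrist"); cv2.imwrite("pics/w2.png",im)
E
```

```text
[0.53306183 0.05384808 0.15632349] 61.4271527703503 [5.41620222e-02 7.48562311e-02 1.99526253e+00 3.93618098e-05
 1.06996373e+00 5.52833930e-01] [ 0.04043284 -0.11606592 -0.41140784]
```

View pics/w2.png

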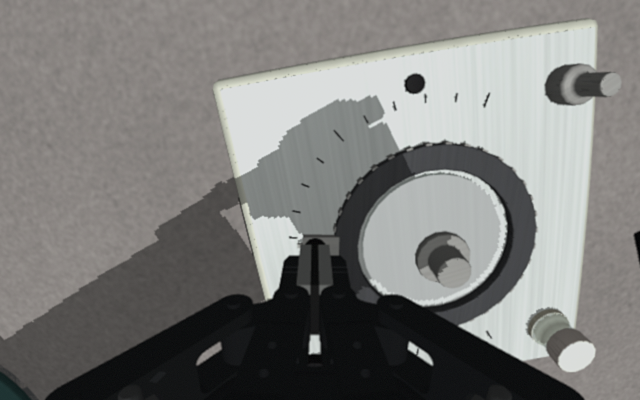

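Request:
{"api": "carry_out", "payload": {"series": "0 0 -0.03 0;0 0 -0.025 0;0 0 -0.008 0;0 0 0 0;0 0 0 0"}}

```text
time: 6.12
tool_pos: [0.5336, 0.0537, 0.0938]
tcp_rot: [2.7, 1.604, 0.004]
wrist_force: [0.9, -0.3, -0.1]
width: 0.001
grip_force: 0.0
```

```bash
python3 - <<'E'
from h import *
p,y,s=pose(); print(p,y,s["wrist_force"],s["time"])
A=np.array([.595,-.014])
def tcp(f): 
    f=np.radians(f); e=np.array([np.cos(f),np.sin(f)]); t=np.array([-e[1],e[0]]); return A+.088*e-.019*t
f=151.5; cur=p[:2]
print("approach",(tcp(f)-cur).round(4)); cur=tcp(f)
for i in range(20):
    f+=5; n=tcp(f); print(*(n-cur).round(4),"0 5;",end=""); cur=n
E
```

```text
[0.53358103 0.05370626 0.09378077] 61.41288564830763 [ 0.86640639 -0.2786406  -0.10620022] 6.125
approach [-0.0069 -0.009 ]
-0.0049 -0.0062 0 5;-0.0043 -0.0066 0 5;-0.0037 -0.0069 0 5;-0.0031 -0.0072 0 5;-0.0025 -0.0075 0 5;-0.0018 -0.0076 0 5;-0.0011 -0.0078 0 5;-0.0004 -0.0078 0 5;0.0002 -0.0078 0 5;0.0009 -0.0078 0 5;0.0016 -0.0077 0 5;0.0023 -0.0075 0 5;0.0029 -0.0073 0 5;0.0035 -0.007 0 5;0.0041 -0.0067 0 5;0.0047 -0.0063 0 5;0.0052 -0.0059 0 5;0.0057 -0.0054 0 5;0.0062 -0.0049 0 5;0.0066 -0.0043 0 5;
```

Request:
{"api": "carry_out", "payload": {"series": "-0.0035 -0.0045 0 0;-0.0034 -0.0045 0 0;-0.0049 -0.0062 0 5;-0.0043 -0.0066 0 5;-0.0037 -0.0069 0 5;-0.0031 -0.0072 0 5;0 0 0 0"}}

```text
time: 7.0
tool_pos: [0.5093, 0.0172, 0.0926]
tcp_rot: [2.383, 2.047, 0.0]
wrist_force: [0.3, 0.3, 0.6]
width: 0.003
grip_force: 0.0
```

```bash
python3 - <<'E'
from h import *
p,y,s=pose(); print(p,y,s["wrist_force"],s["time"])
im,d=eyes.read_camera("top"); cv2.imwrite("pics/t3.png",cv2.resize(im[125:275,255:400],None,fx=4,fy=4,interpolation=cv2.INTER_CUBIC))
E
```

```text
[0.50930304 0.01722301 0.09260831] 81.30886566904573 [0.27301244 0.25840776 0.5955377 ] 7.0
```

View pics/t3.png

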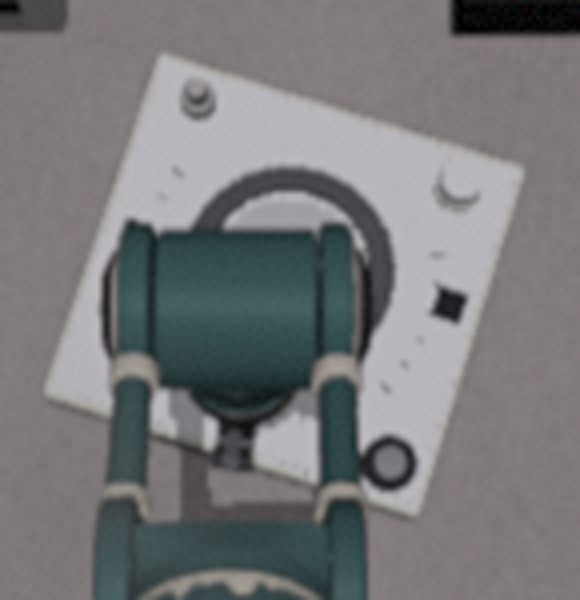

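Request:
{"api": "carry_out", "payload": {"series": "-0.0025 -0.0075 0 5;-0.0018 -0.0076 0 5;-0.0011 -0.0078 0 5;-0.0004 -0.0078 0 5;0.0002 -0.0078 0 5;0.0009 -0.0078 0 5;0.0016 -0.0077 0 5;0.0023 -0.0075 0 5;0.0029 -0.0073 0 5;0.0035 -0.007 0 5;0.0041 -0.0067 0 5;0.0047 -0.0063 0 5;0.0052 -0.0059 0 5;0.0057 -0.0054 0 5;0.0062 -0.0049 0 5;0 0 0 0"}}

```text
time: 9.05
tool_pos: [0.5409, -0.0874, 0.092]
tcp_rot: [-0.646, -3.074, 0.0]
wrist_force: [-0.1, -0.1, -0.2]
width: 0.001
grip_force: 0.0
```

```bash
python3 - <<'E'
from h import *
p,y,s=pose(); print(p,y,s["wrist_force"],s["time"])
im,d=eyes.read_camera("wrist"); b,_=eyes.read_camera("scene"); 
cv2.imwrite("pics/w4.png",np.vstack([im[100:300,120:520],b[130:280,250:450].repeat(2,0).repeat(2,1)]))
E
```

```text
[ 0.54089072 -0.08736376  0.09196529] 156.27133940178672 [-0.10742422 -0.11802126 -0.18250464] 9.05
```

View pics/w4.png

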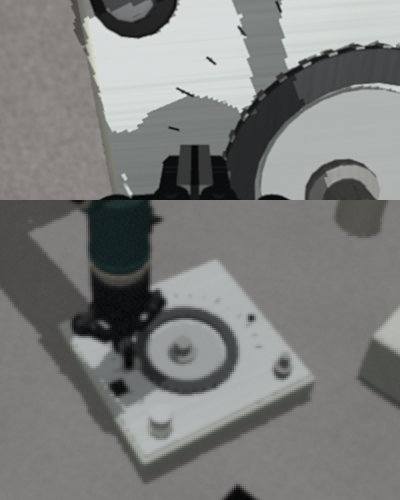

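Request:
{"api": "carry_out", "payload": {"series": "-0.009 0.004 0 0;-0.009 0.004 0 0;0 0 0.02 0;0 0 0.05 0;0.02 0 0.05 0;0.05 -0.02 0.04 0;0.05 -0.02 0 0;0.03 0 0 0;0 0 0 0;0 0 0 0"}}

```text
time: 10.4
tool_pos: [0.6681, -0.1174, 0.2489]
tcp_rot: [-0.641, -3.073, 0.0]
wrist_force: [-0.5, 0.1, 0.5]
width: -0.003
grip_force: 0.0
```

```bash
python3 - <<'E'
from h import *
p,y,s=pose(); print(p,y,s["wrist_force"],s["time"])
cp=campose("wrist"); im,d=eyes.read_camera("wrist"); cv2.imwrite("w5raw.png",im)
x=spot_in("wrist","square_marker")[:1]; print(x)
c=proj(cp,[.582,-.11,.063])[0].astype(int); print(c)
x0,y0=max(c[0]-130,0),max(c[1]-90,0)
cv2.imwrite("pics/w5.png",cv2.resize(im[y0:y0+190,x0:x0+260],None,fx=3,fy=3,interpolation=cv2.INTER_CUBIC)); print(x0,y0)
E
```

```text
[ 0.66810887 -0.11737306  0.24894058] 156.42265642828764 [-0.53700577  0.07832659  0.45430645] 10.4
[{'rect': [261.6, 84.7, 26.9, 31.4], 'score': 0.76}]
[284  87]
154 0
```

View pics/w5.png

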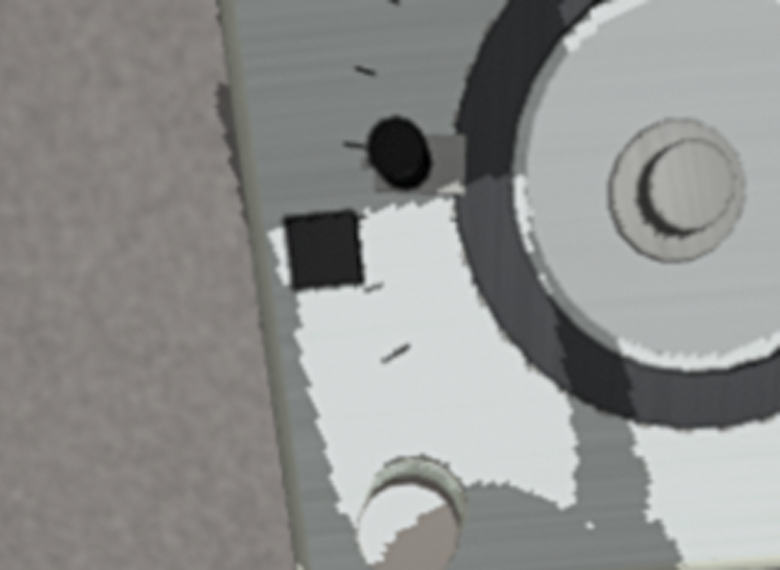

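```bash
python3 - <<'E'
from h import *
from scipy.optimize import least_squares
cp=campose("wrist"); f=lambda L,z: onplane(cp,np.array(L)/3+[154,0]-[1/3,1/3],z)[:,:2]
P=f([(457,110),(500,20),(458,200),(480,270),(520,335),(575,388),(630,413),(700,428),(750,424)],.066)
for free in (0,1):
    r=least_squares(lambda v:np.hypot(*(P-v[:2]).T)-(v[2] if free else .075),[.595,-.014,.075]); print(r.x,r.fun.round(4))
    A=r.x[:2]
    post=f([(397,150)],.102)[0]; m=f([(325,250)],.063)[0]; lev=f([(445,135),(463,134),(463,192)],.067)
    for n,q in(("post",post),("mark",m)): print(n,q,np.hypot(*(q-A)),np.degrees(np.arctan2(*(q-A)[::-1]))%360)
    tip=f([(366,165)],.0635)[0]; print("faint",tip,np.hypot(*(tip-A)),np.degrees(np.arctan2(*(tip-A)[::-1]))%360)
E
```

```text
[ 0.59578615 -0.01217112  0.075     ] [ 0.0018 -0.0008  0.0006 -0.0006 -0.0011 -0.0002 -0.0005  0.0006  0.0009]
post [ 0.5591366  -0.09417085] 0.08981728614933025 245.9178799155868
mark [ 0.57054515 -0.1267152 ] 0.11729217446013203 257.57287572088643
faint [ 0.55396505 -0.10521928] 0.10201453347099848 245.79815549520288
[ 0.59547007 -0.01080347  0.07613238] [ 0.0016 -0.0014  0.0007 -0.0003 -0.0008 -0.0001 -0.0005  0.0003  0.0003]
post [ 0.5591366  -0.09417085] 0.09094086350233711 246.45129275604614
mark [ 0.57054515 -0.1267152 ] 0.1185612938348291 257.86427579341415
faint [ 0.55396505 -0.10521928] 0.1031358924815582 246.26979357930875
```

Request:
{"api": "carry_out", "payload": {"series": "-0.03 0 0 0;-0.05 0.02 0 0;-0.05 0.02 -0.04 0;-0.02 0 -0.05 0;0 0 -0.05 0;0 0 -0.02 0;0 0 0 0;0.009 -0.004 0 0;0.009 -0.004 0 0;0.0033 -0.0022 0 2.5;0.0033 -0.0021 0 2.5;0.0035 -0.0019 0 2.5;0.0035 -0.0018 0 2.5;0.0015 -0.0007 0 1;0 0 0 0;0 0 0 0"}}

```text
time: 12.5
tool_pos: [0.5565, -0.0961, 0.0926]
tcp_rot: [0.345, 3.122, -0.0]
wrist_force: [0.7, 0.7, -0.8]
width: 0.0
grip_force: 0.0
```

```bash
python3 - <<'E'
from h import *
p,y,s=pose(); print(p,y,s["wrist_force"],s["time"])
A=np.array([.5955,-.0135]); f=np.radians(257.5); e=np.array([np.cos(f),np.sin(f)]); t=np.array([-e[1],e[0]]); print(A+.088*e-.019*t)
E
```

```text
[ 0.55653828 -0.09609415  0.0925944 ] 167.38573188964972 [ 0.72149844  0.67954831 -0.84829956] 12.5
[ 0.55790369 -0.0953017 ]
```

Request:
{"api": "carry_out", "payload": {"series": "-0.009 0.003 0 0;-0.009 0.003 0 0;0 0 0.02 0;0 0 0.05 0;0.02 0 0.05 0;0.05 -0.02 0.04 0;0.05 -0.02 0 0;0.03 0 0 0;0 0 0 0;0 0 0 0"}}

```text
time: 13.75
tool_pos: [0.6832, -0.1282, 0.2488]
tcp_rot: [-0.344, -3.121, -0.0]
wrist_force: [0.1, -0.2, 0.3]
width: 0.0
grip_force: 0.0
```

```bash
python3 - <<'E'
from h import *
p,y,s=pose(); print(p,y,s["wrist_force"],s["time"])
cp=campose("wrist"); im,d=eyes.read_camera("wrist"); cv2.imwrite("w6raw.png",im)
c=proj(cp,[.575,-.11,.063])[0].astype(int); 
x0,y0=max(c[0]-90,0),max(c[1]-60,0); print(x0,y0)
cv2.imwrite("pics/w6.png",cv2.resize(im[y0:y0+130,x0:x0+260],None,fx=3,fy=3,interpolation=cv2.INTER_CUBIC))
E
```

```text
[ 0.68320507 -0.12817891  0.24883314] 167.42682500588373 [ 0.14967037 -0.18492991  0.31811581] 13.75
218 0
```

View pics/w6.png

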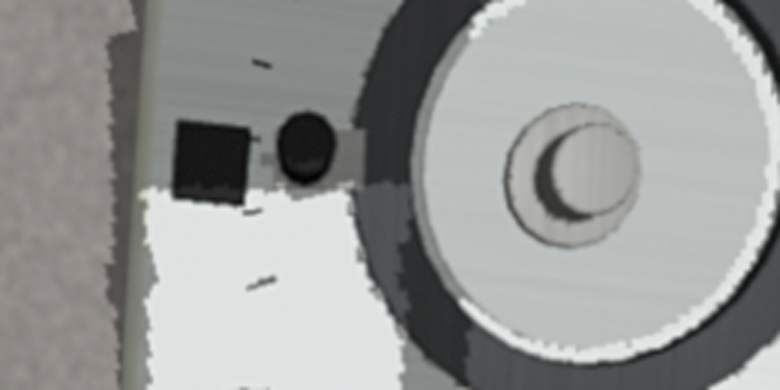

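```bash
python3 - <<'E'
from h import *
from scipy.optimize import least_squares
cp=campose("wrist"); f=lambda L,z: onplane(cp,np.array(L)/3+[218,0]-[1/3,1/3],z)[:,:2]
P=f([(352,110),(365,75),(395,15),(354,235),(375,285),(410,325),(465,358),(520,374),(590,378)],.066)
G=f([(413,160),(424,105),(440,65),(480,12),(430,240),(465,302),(520,342),(575,357),(640,356),(715,325)],.061)
for n,Q,r0 in(("ring",P,.075),("glass",G,.053)):
    r=least_squares(lambda v:np.hypot(*(Q-v).T)-r0,[.595,-.014]); print(n,r.x.round(4),r.fun.round(4))
pts=dict(post=f([(304,141)],.102)[0],mark=f([(211,161.5)],.063)[0],tip=f([(265,159)],.0635)[0])
for A in ([.5955,-.0135],[.5955,-.012],r.x):
    for n,q in pts.items(): print(n,q.round(4),np.hypot(*(q-A)).round(4),(np.degrees(np.arctan2(*(q-A)[::-1]))%360).round(2))
E
```

```text
ring [ 0.5877 -0.013 ] [-0.0005 -0.0027 -0.0052  0.0035  0.0041  0.0028 -0.0002 -0.003  -0.0053]
glass [ 0.598  -0.0171] [ 0.0012  0.0017  0.0027  0.0039 -0.0013 -0.001  -0.0008 -0.      0.0026
  0.0064]
post [ 0.5751 -0.1008] 0.0897 256.84
mark [ 0.57  -0.127] 0.1164 257.37
tip [ 0.5729 -0.1115] 0.1006 257.02
post [ 0.5751 -0.1008] 0.0912 257.06
mark [ 0.57  -0.127] 0.1178 257.53
tip [ 0.5729 -0.1115] 0.102 257.21
post [ 0.5751 -0.1008] 0.0868 254.72
mark [ 0.57  -0.127] 0.1134 255.75
tip [ 0.5729 -0.1115] 0.0976 255.14
```

Request:
{"api": "carry_out", "payload": {"series": "-0.05 0.01 0 0;-0.05 0.01 0 0;-0.05 0.01 0 0;-0.05 0.01 0 0;-0.003 0.007 0 0;-0.0 0 0 0;0 0 0 0;0 0 0 0"}}

```text
time: 14.8
tool_pos: [0.4826, -0.0819, 0.2496]
tcp_rot: [0.344, 3.122, -0.0]
wrist_force: [0.2, 0.9, 0.0]
width: -0.001
grip_force: 0.0
```

```bash
python3 - <<'E'
from h import *
p,y,s=pose(); print(p,y,s["wrist_force"],s["time"])
cp=campose("wrist"); im,d=eyes.read_camera("wrist"); cv2.imwrite("w7raw.png",im)
for x in spot_in("wrist","lamp_top")[:2]:
    r=x["rect"]; print(x["score"],r,onplane(cp,r[:2],.07))
    u,v=map(int,r[:2])
    if x["score"]>.5:
        for du in range(-30,31,3):
            D=d[v,u+du]; c=cp[0]; n=cv2.undistortPoints(np.array([[[u+du,v]]],float),c["K"],c["distortion"]).ravel()
            print(du,(cp[1]+cp[2]@(np.array([n[0],n[1],1])*D)).round(4))
c=proj(cp,[.46,-.081,.07])[0].astype(int); print(c)
x0,y0=max(c[0]-100,0),max(c[1]-90,0); print(x0,y0)
cv2.imwrite("pics/w7.png",cv2.resize(im[y0:y0+180,x0:x0+200],None,fx=3,fy=3))
E
```

```text
[ 0.48261793 -0.0818731   0.24963274] 167.41068771157032 [0.24690571 0.93166618 0.02575263] 14.8
0.81 [311.3, 153.6, 25.0, 26.9] [[ 0.45980864 -0.08012697  0.07      ]]
-30 [ 0.4558 -0.1099  0.0519]
-27 [ 0.4559 -0.1066  0.0557]
-24 [ 0.4566 -0.1038  0.0553]
-21 [ 0.4555 -0.0997  0.0666]
-18 [ 0.4558 -0.0967  0.0683]
-15 [ 0.4557 -0.0936  0.0731]
-12 [ 0.4556 -0.0905  0.0774]
-9 [ 0.4563 -0.088   0.0762]
-6 [ 0.4569 -0.0853  0.0765]
-3 [ 0.4573 -0.0826  0.0776]
0 [ 0.4577 -0.0798  0.0789]
3 [ 0.4586 -0.0773  0.0772]
6 [ 0.4592 -0.0746  0.077 ]
9 [ 0.4598 -0.072   0.077 ]
12 [ 0.4623 -0.0695  0.0665]
15 [ 0.4629 -0.0667  0.0664]
18 [ 0.4632 -0.064   0.0681]
21 [ 0.4661 -0.0611  0.0556]
24 [ 0.4669 -0.0582  0.0549]
27 [ 0.4675 -0.0554  0.0548]
30 [ 0.4682 -0.0525  0.0544]
0.39 [399.9, 251.3, 142.2, 114.7] [[ 0.57769047 -0.01390256  0.07      ]]
[310 154]
210 64
```

View pics/w7.png

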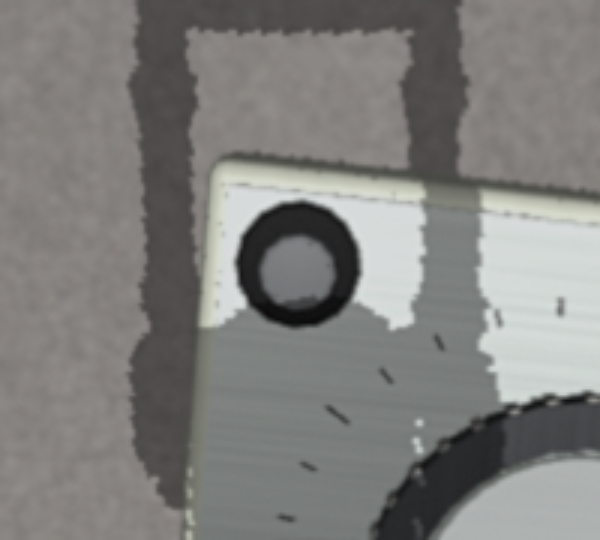

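Request:
{"api": "carry_out", "payload": {"series": "-0.024 0.002 -0.03 0;0 0 -0.05 0;0 0 -0.05 0;0 0 -0.023 0;0 0 0 0;0 0 -0.003 0;0 0 -0.003 0;0 0 -0.002 0;0 0 -0.002 0;0 0 0 0;0 0 0 0"}}

```text
time: 16.27
tool_pos: [0.4586, -0.0798, 0.0872]
tcp_rot: [0.344, 3.121, -0.0]
wrist_force: [2.0, 0.1, 3.3]
width: 0.0
grip_force: 1.4
```

Request:
{"api": "carry_out", "payload": {"series": "0 0 -0.001 0;0 0 -0.001 0;0 0 0 0;0 0 0 0"}}

```text
time: 16.77
tool_pos: [0.4584, -0.0798, 0.085]
tcp_rot: [0.344, 3.121, -0.0]
wrist_force: [2.7, -0.7, 5.9]
width: -0.002
grip_force: 2.6
```

Request:
{"api": "carry_out", "payload": {"series": "0 0 -0.001 0;0 0 -0.001 0;0 0 0 0;0 0 0 0"}}

```text
time: 17.27
tool_pos: [0.4585, -0.0798, 0.0847]
tcp_rot: [0.344, 3.122, -0.0]
wrist_force: [-3.4, 1.2, 18.1]
width: -0.001
grip_force: 9.3
```

Request:
{"api": "carry_out", "payload": {"series": "0 0 0.004 0;0 0 0.006 0;0 0 0.02 0;0 0 0.05 0;0 0 0.05 0;0.02 0 0.03 0;0 0 0 0;0 0 0 0"}}

```text
time: 18.27
tool_pos: [0.4757, -0.0792, 0.2404]
tcp_rot: [-0.344, -3.118, -0.001]
wrist_force: [0.9, 0.6, -1.0]
width: -0.0
grip_force: 0.0
```

```bash
python3 - <<'E'
from h import *
p,y,s=pose(); print(p,s["wrist_force"],s["time"])
cp=campose("wrist"); im,d=eyes.read_camera("wrist")
u,v=proj(cp,[.4585,-.08,.077])[0].astype(int); c=cp[0]
for du in(-6,-3,0,3,6):
    n=cv2.undistortPoints(np.array([[[u+du,v]]],float),c["K"],c["distortion"]).ravel(); print((cp[1]+cp[2]@(np.array([n[0],n[1],1])*d[v,u+du])).round(4))
u,v=proj(cp,[.573,-.115,.063])[0].astype(int); print(u,v)
x0,y0=max(u-70,0),max(v-70,0)
cv2.imwrite("pics/w8.png",cv2.resize(im[y0:y0+140,x0:x0+180],None,fx=4,fy=4,interpolation=cv2.INTER_CUBIC))
E
```

```text
[ 0.47574162 -0.07919851  0.2403701 ] [ 0.92671555  0.57302496 -0.98437857] 18.275
[ 0.4569 -0.0858  0.0767]
[ 0.4573 -0.0831  0.0776]
[ 0.4582 -0.0806  0.0757]
[ 0.4584 -0.0779  0.0777]
[ 0.4592 -0.0754  0.0769]
301 275
```

View pics/w8.png

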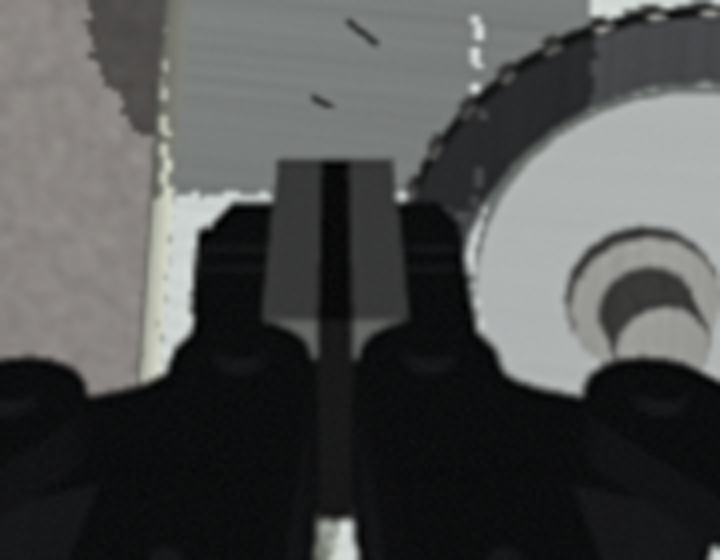

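The button is back up (0.077 m). The picture shows only the fingers over the lever, which has not been touched since the last measurement.

```bash
python3 -c "
from workcell import bot
print(bot.finish_job())"
```

```text
the job is handed in; nothing more can be done
None
```

I pushed the iris pointer to the middle of the square marker (last measured about 0.4° short), then pressed the lamp button to its stop and saw it back up, and handed the job in at about 18 s; I did not re-measure the loose parts afterwards.

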